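# Clamp the tile press evenly

## Task

Push the mould tray fully home into the tile press by its upright tab, then clamp the press evenly by pushing its four corner levers clockwise. Go round crosswise, from one corner to the diagonally opposite one and then the other diagonal: first swing every lever only about halfway, then in a second crosswise pass swing each fully tight to its stop. Leave the other things on the table where they are.

Things in the scene. Friction and masses are not known exactly. Their poses are not given: they have to be found in the camera images.
- press: Tile press, fixed to the table: plywood base 190 x 220 x 18 mm, an aluminium pressure plate 156 x 176 mm on four steel posts (top of plate 67 mm above the table, two low ribs on it to 75 mm), and a black clamp lever at each corner. Origin: centre of the base's underside, on the table. Its x axis points away from the robot, its y axis to the left, turned by up to about 0.35 rad; z up.
- tray (a joint): How far (m) the mould tray stands out of the press, toward the press's +y (left) side: 0 = fully home against its stop, up to 0.06 = pulled out. Starts 0.04 to 0.06 out. It slides along the press's y with about 2.5 N of friction and stays where it is left.
- tray_tab (a point): Centre of the outer (+y) face of the tray's upright steel pull tab, 75 mm above the table, 10 mm below the tab's top edge. The tab is 36 mm wide along the press's x, 8 mm thick, upright from 19 to 85 mm above the table, at press x = 0; with the tray home this point is at press (0, 0.112, 0.075). Push it toward the press's -y to send the tray home.
- lever_near_left (a joint): Turn (rad) of the clamp lever at the corner nearer the robot, left. It grows clockwise seen from above (tightening): 0 = fully loose, the arm points to the press's -x (toward the robot); 1.571 = tight at its stop, the arm points to the press's +y (left). Starts at 0 to 0.3. It stays where it is left; turning needs about 0.12 N m, so about 3 N at the arm's push point.
- near_left_hub (a point): Point on the upright turning axis of that lever, at the height of its arm's centre line (97 mm above the table), at press (-0.060, +0.070) in x, y. The hub is 26 mm across and its top is 108 mm above the table.
- near_left_arm (a point): Point on the centre line of that lever's arm 45 mm out from the turning axis, a good place to push sideways. The arm is a level round bar 14 mm thick that ends 67 mm from the axis; under it is 20 mm or more of free space. Nothing else stands in its swing.
- lever_far_left (a joint): Turn (rad) of the clamp lever at the corner farther from the robot, left. It grows clockwise seen from above (tightening): 0 = fully loose, the arm points to the press's +y (left); 1.571 = tight at its stop, the arm points to the press's +x (away from the robot). Starts at 0 to 0.3. It stays where it is left; turning needs about 0.12 N m, so about 3 N at the arm's push point.
- far_left_hub (a point): Point on the upright turning axis of that lever, at the height of its arm's centre line (97 mm above the table), at press (+0.060, +0.070) in x, y. The hub is 26 mm across and its top is 108 mm above the table.
- far_left_arm (a point): Point on the centre line of that lever's arm 45 mm out from the turning axis, a good place to push sideways. The arm is a level round bar 14 mm thick that ends 67 mm from the axis; under it is 20 mm or more of free space. Nothing else stands in its swing.
- lever_far_right (a joint): Turn (rad) of the clamp lever at the corner farther from the robot, right. It grows clockwise seen from above (tightening): 0 = fully loose, the arm points to the press's +x (away from the robot); 1.571 = tight at its stop, the arm points to the press's -y (right). Starts at 0 to 0.3. It stays where it is left; turning needs about 0.12 N m, so about 3 N at the arm's push point.
- far_right_hub (a point): Point on the upright turning axis of that lever, at the height of its arm's centre line (97 mm above the table), at press (+0.060, -0.070) in x, y. The hub is 26 mm across and its top is 108 mm above the table.
- far_right_arm (a point): Point on the centre line of that lever's arm 45 mm out from the turning axis, a good place to push sideways. The arm is a level round bar 14 mm thick that ends 67 mm from the axis; under it is 20 mm or more of free space. Nothing else stands in its swing.
- lever_near_right (a joint): Turn (rad) of the clamp lever at the corner nearer the robot, right. It grows clockwise seen from above (tightening): 0 = fully loose, the arm points to the press's -y (right); 1.571 = tight at its stop, the arm points to the press's -x (toward the robot). Starts at 0 to 0.3. It stays where it is left; turning needs about 0.12 N m, so about 3 N at the arm's push point.
- near_right_hub (a point): Point on the upright turning axis of that lever, at the height of its arm's centre line (97 mm above the table), at press (-0.060, -0.070) in x, y. The hub is 26 mm across and its top is 108 mm above the table.
- near_right_arm (a point): Point on the centre line of that lever's arm 45 mm out from the turning axis, a good place to push sideways. The arm is a level round bar 14 mm thick that ends 67 mm from the axis; under it is 20 mm or more of free space. Nothing else stands in its swing.
- tea_bowl: Small green-grey bowl, 84 mm across, 56 mm high, at the left of the press: a bystander. Origin: centre of its underside.
- clay_lump: Grey block of clay 66 x 88 x 54 mm at the right of the press: a bystander. Origin: centre of its underside.
- glaze_jar: Jar with a black lid, 62 mm across, 62 mm high, behind the press: a bystander. Origin: centre of its underside.
- star_knob_1: Black star-shaped knob 40 mm across standing on its head with the stud up, 46 mm high, to the right of the press: a bystander. Origin: centre of its underside.

How it is judged:
By the outcome, as a careful person would: the job done as asked, in the order asked, and still so for the second after the job is handed in, with the robot touching nothing.
It also fails if it takes over 69 s, if anything falls off the work surface, if the arm or the gripper's body presses on something with over 40 N, if the wrist force passes 120 N, or if a joint passes its speed limit or range.

## Robot

A 7-joint arm with a two-finger parallel gripper is mounted at the origin on a cart in front of the work surface, level with it; the furniture and walls round the work are solid. World frame = base frame: x ahead of the robot, y to its left, z up, the work surface at z = 0. Lengths are in m, angles in degrees, forces in N, time in s.
With the tool pointing down it reaches from about 0.425 to 1.025 m from the base axis. Payload 9.4 kg.
Tool frame: the origin (TCP) lies midway between the tips of the shut fingers; the grasp point (between the pads) lies 19 mm behind it (robot.grip_depth is the distance from the TCP to the grasp point, in m); z points along the fingers, y is the line along which they close (so a half turn about z gives the same grasp; the last joint's range is limited). The gripper opens to 85 mm and grips with 20 to 120 N. Pads are 22 mm wide; open, the fingers measure 114 mm over their backs; the gripper's body (76 mm by 85 mm) begins 54 mm behind the grasp point. The pads swing forward as they close: fully open they stand 13 mm farther back than shut.
Start: joints at [-68.05, 34.337, -0.143, 91.639, 0.103, 54.024, -4.572], TCP at [0.322, 0.65, 0.231] pointing down, gripper open.
Joint ranges: [-147.43, 147.43], [-19.82, 112.94], [-74.19, 73.91], [6.32, 146.72], [-59.91, 239.91], [6.04, 106.73], [-150.56, 150.56]. Speed limits (degrees/s): [127.2, 127.2, 172.46, 172.46, 180, 180, 180].

## Interface

Orientations are given as a 3x3 rotation matrix whose columns are the frame's x, y, z axes.
In Python, from rig import robot gives the robot as it stands.
- The arm moves only by the shell command python3 jog.py 'ROWS' [OPENING] [FORCE]. ROWS is a JSON list that holds a single list of rows (three levels of brackets), with 1 to 10 rows, each of 6 numbers: dx, dy, dz in m, then a rotation vector rx, ry, rz in degrees; each row shifts and turns the commanded pose from where the row before left it, along the tool's axes as they then stand; what a row does not reach is not made up. A row lasts 1/8 s, in which the tool goes at most 0.0625 m and 10.7 degrees, less where a joint would pass 70% of its speed; a pose out of reach is approached as far as the arm can. OPENING is the finger opening in m, set as the command begins (- or left out keeps the last). The fingers move at their own pace and stop on an object; FORCE is the grip in N (left out, the last holds). Time passes only in rows, so rows that do not move let the fingers close. It prints the time, the measured TCP pose, the force, the opening and the grip force at its end. Input that does not fit is refused with a message, and nothing moves.
- robot.sense(): the state, without advancing time (a new reading comes with each control period).
- robot.capture(name): name is "scene" or "top"; returns the picture (400x640x3 uint8, red, green, blue); there is no depth.
- robot.camera_params(name): a dict with "fx", "fy", "cx", "cy" (pixels), "R" (3x3) and "t" (3): a world point X has camera coordinates R X + t. Camera axes: x right, y down, z forward; pixel columns grow to the right and rows downward; lengths in m; the calibration is good to about 2 mm. A picture is of the moment at which its call begins. camera_params takes no time and is no camera call.
- robot.sign_off(): hands the job in; it is judged then, once.
The state is a dict: "time_s": time; "joints": joint angles; "joint_velocities": joint speeds; "joint_efforts": joint torques, N m; "position": TCP position; "tool_rot": TCP orientation; "wrist_force": force on the tool from outside, world axes, zero at the start; "wrist_torque": the same for the moment, N m; "gripper_width": finger opening in m; "gripper_force": force on a finger pad.
Only numpy, scipy, OpenCV 4.12 (cv2) and the standard library are available. Lean on these libraries where they do the work, as an engineer would, in place of code of your own. Each camera call takes 0.05 s, during which the arm holds its last target. There are 200 camera calls.

## Working session

There is one attempt and no reset: what is moved stays moved. The work goes in short steps, Python scripts to look and compute and a shell command to move; the robot and the scene stay as the last step left them, time stands still between calls to the robot, and variables do not carry over. Pictures are saved under pics/ and viewed, at most 10 in all, crops included, and the job is handed in when it is done.

```bash
ls; mkdir -p pics
python3 - <<'E'
from rig import robot
import cv2
for n in("scene","top"):
    cv2.imwrite(f"pics/{n}0.png",robot.capture(n)[:,:,::-1]); p=robot.camera_params(n); print(n,p)
s=robot.sense(); print(s["time_s"],s["position"],s["tool_rot"],s["wrist_force"])
E
```

```text
jog.py
pics
rig.py
scene {'fx': 371.8615769955447, 'fy': 371.8615769955447, 'cx': 322.39822965861686, 'cy': 203.92263590376126, 'R': array([[ 0.81408111, -0.58061582, -0.01253855],
       [-0.24988952, -0.33071729, -0.91004467],
       [ 0.52423962,  0.74398343, -0.4143205 ]]), 't': array([-0.49371783,  0.2317737 ,  0.91412727])}
top {'fx': 475.19191244365567, 'fy': 475.19191244365567, 'cx': 321.41919205363644, 'cy': 204.869490273972, 'R': array([[ 0.43567103, -0.90001975,  0.01245759],
       [-0.79455775, -0.39104955, -0.46449782],
       [ 0.42292875,  0.19246997, -0.88548663]]), 't': array([-0.23124127,  0.5129285 ,  1.23039727])}
0.1 [0.32155044 0.6493297  0.23048532] [[-8.96185886e-01  4.43678490e-01 -5.04362705e-04]
 [ 4.43678759e-01  8.96184945e-01 -1.30488413e-03]
 [-1.26946757e-04 -1.39319376e-03 -9.99999021e-01]] [ 0.13799198 -0.10805465 -0.43086214]
```

View pics/top0.png

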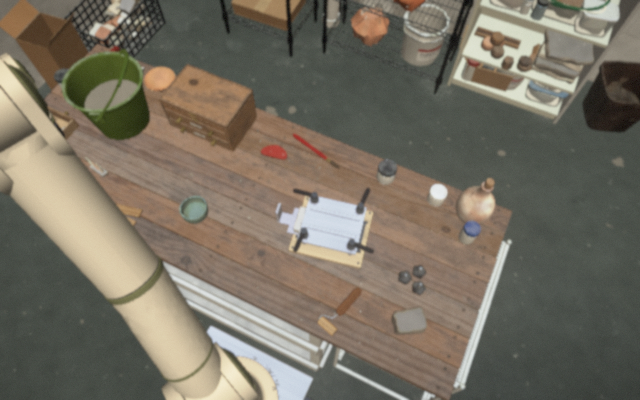

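View pics/scene0.png

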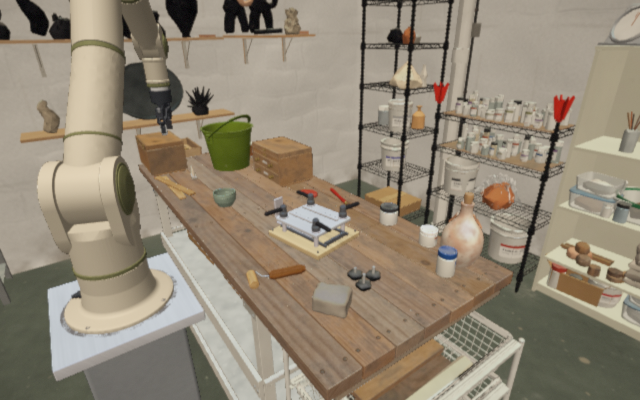

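The top view shows the press at about (333,225), its tray tab at about (282,212) and the black levers at the corners. The bowl is at (194,209), the clay at (408,320) and the knobs near (413,278). Next I'll zoom in and measure.

```bash
cat > h.py <<'E'
import numpy as np, cv2
from rig import robot
def ray(n,uv,z):
    p=robot.camera_params(n); R,t=np.array(p["R"]),np.array(p["t"])
    d=R.T@np.array([(uv[0]-p["cx"])/p["fx"],(uv[1]-p["cy"])/p["fy"],1]); c=-R.T@t
    return c+d*(z-c[2])/d[2]
def proj(n,X):
    p=robot.camera_params(n); c=np.array(p["R"])@np.array(X)+p["t"]
    return np.array([p["fx"]*c[0]/c[2]+p["cx"],p["fy"]*c[1]/c[2]+p["cy"]])
E
python3 - <<'E'
from h import *
im=cv2.imread("pics/top0.png"); c=im[180:275,270:390]
cv2.imwrite("pics/top0c.png",cv2.resize(c,None,fx=6,fy=6,interpolation=cv2.INTER_CUBIC))
m=(c.max(2)<75).astype(np.uint8)
n,l,s,ce=cv2.connectedComponentsWithStats(m)
for i in range(1,n):
    if s[i,4]>15:
        ys,xs=np.where(l==i); P=np.c_[xs,ys]+[270,180]
        d=P-P.mean(0); u=np.linalg.svd(d)[2][0]; k=d@u
        print(s[i],P.mean(0),u,P[k.argmin()],P[k.argmax()])
# plywood base mask
h=cv2.cvtColor(c,cv2.COLOR_BGR2HSV); print(h[78,60],h[70,70],c[78,60])
E
```

```text
[92  9  7 13 34] [365.05882353 195.26470588] [-0.42194092  0.90662333] [368 189] [362 201]
[24 10 17  5 31] [301.48387097 192.        ] [0.97182651 0.23569735] [294 190] [310 194]
[25 54  9 16 33] [299.27272727 240.27272727] [-0.45281398  0.89160501] [303 234] [295 249]
[ 21  63 224] [115   8 197] [169 208 224]
```

View pics/top0c.png

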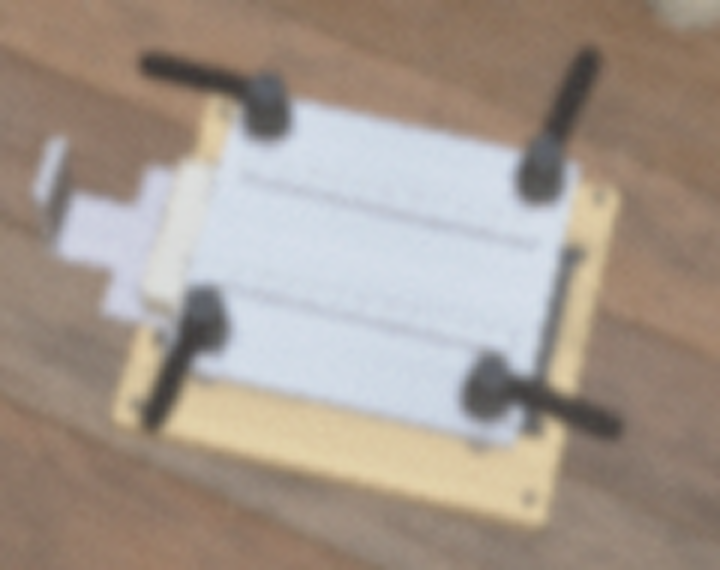

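The crop shows hub tops near crop pixels FL (270,88), FR (543,152), NR (492,368) and NL (207,302). The tab top is at about (55,150). Now I'll fit the press pose.

Run:
```python
from h import *
f=lambda x,y:(270+(x-2.5)/6,180+(y-2.5)/6)
im=cv2.imread("pics/top0.png")
hub={'FL':(270,90,.06,.07),'FR':(543,155,.06,-.07),'NR':(492,370,-.06,-.07),'NL':(207,304,-.06,.07)}
W=[];L=[]
for k,(x,y,a,b) in hub.items(): W.append(ray("top",f(x,y),.108)[:2]);L.append((a,b))
for (x,y,a,b) in [(113,422,-.095,.11),(547,527,-.095,-.11),(619,185,.095,-.11)]: W.append(ray("top",f(x,y),.018)[:2]);L.append((a,b))
W=np.array(W);L=np.array(L)
def fit(W,L):
    w=W-W.mean(0);l=L-L.mean(0)
    th=np.arctan2((l[:,0]*w[:,1]-l[:,1]*w[:,0]).sum(),(l*w).sum())
    R=np.array([[np.cos(th),-np.sin(th)],[np.sin(th),np.cos(th)]]); t=W.mean(0)-R@L.mean(0)
    return th,R,t,(W-(L@R.T+t))*1000
for s in(slice(0,4),slice(4,7),slice(0,7)):
    th,R,t,r=fit(W[s],L[s]); print(th,t,r.round(1).tolist())
tips={'FL':(148,63),'FR':(590,52),'NR':(616,430),'NL':(152,425)}
for k,p in tips.items():
    w=R.T@(ray("top",f(*p),.097)[:2]-t); d=w-np.array(hub[k][2:]); print(k,w.round(4),np.hypot(*d).round(4),np.degrees(np.arctan2(d[1],d[0])).round(1))
for p in[(58,140),(40,190)]: print(R.T@(ray("top",f(*p),.085)[:2]-t))
print("tool x,y in press", R.T@robot.sense()["tool_rot"][:2,:2])
# scene check
for n,a,b,z in[('FL',.06,.07,.108),('NL',-.06,.07,.108),('FR',.06,-.07,.108),('NR',-.06,-.07,.108),('corn',-.095,-.11,.018)]:
    q=R@[a,b]+t; print(n,q.round(4),proj("scene",[*q,z]).round(1))
im=cv2.imread("pics/scene0.png")
for n,a,b,z in[('FL',.06,.07,.108),('NL',-.06,.07,.108),('FR',.06,-.07,.108),('NR',-.06,-.07,.108),('c',-.095,-.11,.018),('c',-.095,.11,.018),('c',.095,-.11,.018)]:
    q=R@[a,b]+t;u=proj("scene",[*q,z]); im[int(u[1]+.5),int(u[0]+.5)]=(0,0,255)
cv2.imwrite("pics/s0c.png",cv2.resize(im[185:270,250:370],None,fx=6,fy=6,interpolation=cv2.INTER_NEAREST))
```

```text
0.20282561045674494 [ 0.54919149 -0.0250538 ] [[-0.1, -1.3], [-2.2, 1.3], [1.2, 1.4], [1.1, -1.4]]
0.21262620502048454 [ 0.5509854  -0.02397707] [[0.7, -0.4], [-1.4, -0.5], [0.7, 0.9]]
0.2100742853068273 [ 0.55000678 -0.02461779] [[-0.4, -2.1], [-3.4, 0.3], [-0.2, 1.3], [0.6, -1.3], [1.5, -0.1], [-0.1, -0.0], [1.9, 1.8]]
FL [0.0651 0.132 ] 0.0622 85.3
FR [ 0.1252 -0.0798] 0.0659 -8.5
NR [-0.0707 -0.1309] 0.0618 -100.0
NL [-0.1208  0.0792] 0.0615 171.4
[0.01853803 0.16575667]
[-0.01022392  0.16657964]
tool x,y in press [[-0.78396216  0.62080814]
 [ 0.6208086   0.78396129]]
FL [0.5941 0.0564] [309.  193.7]
NL [0.4767 0.0313] [281.7 205.2]
FR [ 0.6233 -0.0806] [341.7 205.4]
NR [ 0.5059 -0.1056] [314.7 218.7]
corn [ 0.48  -0.152] [317.1 255.8]
```

View pics/s0c.png

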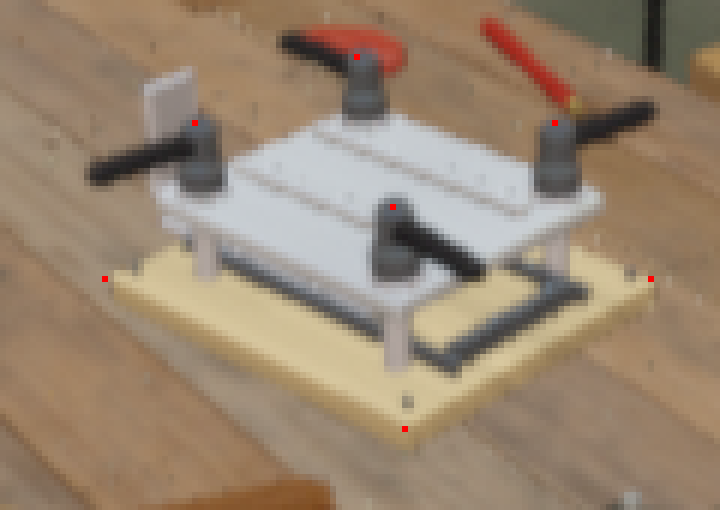

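The scene view agrees: the projected hubs and base corners land on the real ones to about 1 px. I take the press pose as (0.5495, -0.0248) with yaw 0.207. The tab is about 54 mm out and the levers start at about 0.08 to 0.17 rad. I'll turn the tool into the press axes and shut the fingers.

```bash
cat >> h.py <<'E'
TH=0.207;T=np.array([.5495,-.0248]);RP=np.array([[np.cos(TH),-np.sin(TH)],[np.sin(TH),np.cos(TH)]])
HUB={'NL':(-.06,.07,180),'FL':(.06,.07,90),'FR':(.06,-.07,0),'NR':(-.06,-.07,-90)}
def where():
    s=robot.sense(); p=RP.T@(np.array(s["position"])[:2]-T); r=RP.T@np.array(s["tool_rot"])[:2,0]
    print("t",round(s["time_s"],2),"press",p.round(4),"z",round(s["position"][2],4),"xang",np.degrees(np.arctan2(r[1],r[0])).round(1),"F press",(RP.T@np.array(s["wrist_force"])[:2]).round(1))
def fing(k,th,gap=0,r=.045):
    "tool centre (press) with the shut fingers touching the trailing side of lever k at turn th"
    x,y,a=HUB[k];f=np.radians(a)-th;n=np.array([-np.sin(f),np.cos(f)]);s=abs(n)@[.011,.0145]
    return np.array([x,y])+r*np.array([np.cos(f),np.sin(f)])+(.007+s+gap)*n
E
python3 - <<'E'
from h import *
print("bowl",ray("top",(194,209),.03))
for k,t0 in zip(('NL','FR','FL','NR'),(.15,.15,.08,.17)):
    print(k,"start",fing(k,t0,.012).round(4),"mid",[fing(k,t).round(4).tolist() for t in(.3,.5,.7,.785)],"end",[fing(k,t).round(4).tolist() for t in(1,1.2,1.4,1.571)])
E
python3 jog.py '[[[0,0,0,0,0,-9.55],[0,0,0,0,0,-9.55],[0,0,0,0,0,-9.55],[0,0,0,0,0,-9.55],[0,0,0,0,0,0]]]' 0 30
python3 -c "from h import *;where()"
```

```text
bowl [0.42377086 0.38261412 0.03      ]
NL start [-0.1097  0.0421] mid [[-0.1101, 0.0603], [-0.1115, 0.0696], [-0.1106, 0.0797], [-0.1095, 0.0841]] end [[-0.1046, 0.0949], [-0.0973, 0.1038], [-0.0877, 0.1109], [-0.078, 0.115]]
FR start [ 0.1097 -0.0421] mid [[0.1101, -0.0603], [0.1115, -0.0696], [0.1106, -0.0797], [0.1095, -0.0841]] end [[0.1046, -0.0949], [0.0973, -0.1038], [0.0877, -0.1109], [0.078, -0.115]]
FL start [0.0326 0.1173] mid [[0.0525, 0.1194], [0.0609, 0.1208], [0.0701, 0.1204], [0.0741, 0.1195]] end [[0.0843, 0.1155], [0.0931, 0.1091], [0.1004, 0.1005], [0.105, 0.0915]]
NR start [-0.0358 -0.1198] mid [[-0.0525, -0.1194], [-0.0609, -0.1208], [-0.0701, -0.1204], [-0.0741, -0.1195]] end [[-0.0843, -0.1155], [-0.0931, -0.1091], [-0.1004, -0.1005], [-0.105, -0.0915]]
time_s: 0.72
position: [0.3219, 0.6494, 0.2308]
tool_rot: [[-0.979, -0.204, -0.001], [-0.204, 0.979, -0.001], [0.001, -0.0, -1.0]]
wrist_force: [0.7, -1.0, -0.4]
gripper_width: -0.0003
gripper_force: 0.0
t 0.72 press [-0.0842  0.7066] z 0.2308 xang 179.9 F press [ 0.5 -1.1]
```

```bash
python3 jog.py '[[[-0.0084,-0.051,0,0,0,0],[-0.0084,-0.051,0,0,0,0],[-0.0084,-0.051,0,0,0,0],[-0.0084,-0.051,0,0,0,0],[-0.0084,-0.051,0,0,0,0],[-0.0084,-0.051,0,0,0,0],[-0.0084,-0.051,0,0,0,0],[-0.0084,-0.051,0,0,0,0],[-0.0084,-0.051,0,0,0,0],[-0.0084,-0.051,0,0,0,0]]]' >/dev/null; python3 -c "from h import *;where()"
python3 jog.py '[[[0,0,0.055,0,0,0],[0,0,0.055,0,0,0],[0,0,0.054,0,0,0],[0,0,0,0,0,0]]]' >/dev/null
python3 -c "from h import *;where()
cv2.imwrite('pics/top1.png',cv2.resize(robot.capture('top')[165:275,230:390,::-1],None,fx=5,fy=5,interpolation=2))"
```

```text
t 1.98 press [-0.0002  0.1953] z 0.2314 xang 179.7 F press [ 1.3 -0.9]
t 2.48 press [-0.0025  0.1966] z 0.0643 xang 179.8 F press [-0.4  0.1]
```

View pics/top1.png

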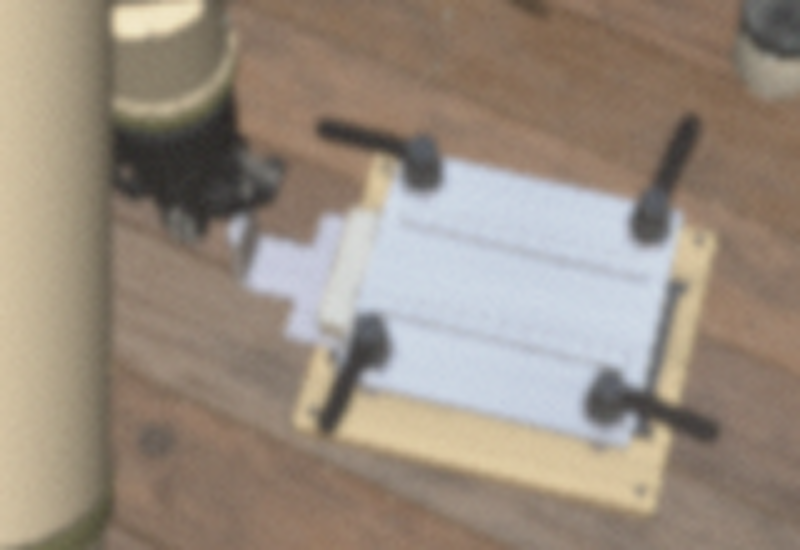

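The fingers (tip near 185,235 in the crop) stand just outside the tab, and nothing has been touched. Push.

```bash
python3 jog.py '[[[0,-0.01,0,0,0,0],[0,-0.01,0,0,0,0],[0,-0.01,0,0,0,0],[0,-0.01,0,0,0,0],[0,-0.01,0,0,0,0],[0,-0.008,0,0,0,0],[0,-0.006,0,0,0,0],[0,0,0,0,0,0]]]' >/dev/null; python3 -c "from h import *;where()"
python3 jog.py '[[[0,-0.003,0,0,0,0],[0,-0.002,0,0,0,0]]]' >/dev/null; python3 -c "from h import *;where()"
```

```text
t 3.52 press [-0.0008  0.1319] z 0.0671 xang 179.9 F press [0. 1.]
t 3.77 press [-0.0008  0.1282] z 0.0671 xang -180.0 F press [-1.1  2.4]
```

```bash
for i in 1 ; do python3 jog.py '[[[0,-0.002,0,0,0,0],[0,0,0,0,0,0]]]' >/dev/null; python3 -c "from h import *;where()"; done
python3 jog.py '[[[0,-0.002,0,0,0,0],[0,0,0,0,0,0]]]' >/dev/null; python3 -c "from h import *;where()"
python3 jog.py '[[[0,-0.002,0,0,0,0],[0,0,0,0,0,0]]]' >/dev/null; python3 -c "from h import *;where()"
```

```text
t 4.03 press [-0.0008  0.1267] z 0.0671 xang -180.0 F press [-1.2  5.2]
t 4.28 press [-0.0008  0.1265] z 0.0671 xang -179.9 F press [-2.7 10.7]
t 4.53 press [-0.0008  0.1264] z 0.0671 xang -179.8 F press [-4.  17.2]
```

The tray is home: it stopped at 0.1264 as predicted (0.1265) and the force rose to 17 N. Next I'll retreat and go to the near-left lever.

```bash
python3 jog.py '[[[0,0.02,0,0,0,0],[0,0,-0.06,0,0,0],[0.036,-0.035,0,0,0,0],[0.036,-0.035,0,0,0,0],[0.037,-0.034,0,0,0,0],[0,0,0,0,0,0]]]' >/dev/null; python3 -c "from h import *;where()
cv2.imwrite('pics/top2.png',cv2.resize(robot.capture('top')[165:275,230:390,::-1],None,fx=5,fy=5,interpolation=2))"
```

```text
t 5.28 press [-0.1127  0.0351] z 0.1274 xang 179.7 F press [0.  0.4]
```

View pics/top2.png

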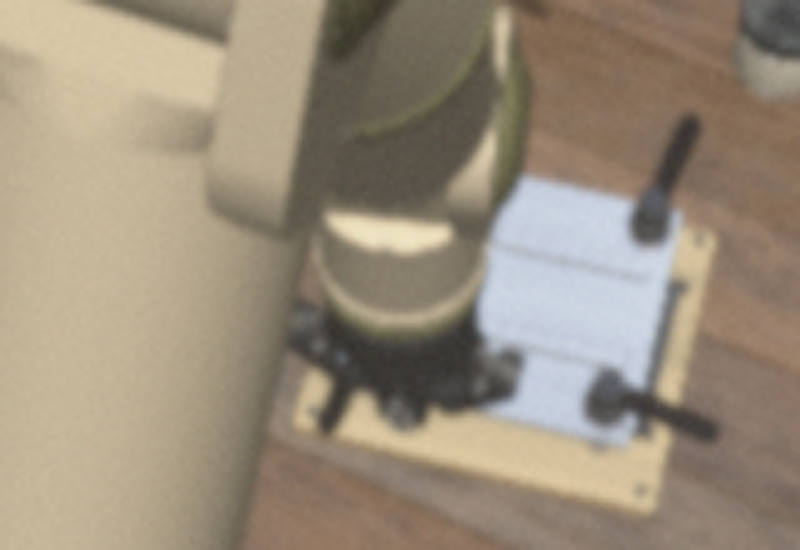

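The fingers (400,410) are to the right of the near-left arm (335,400) and clear. I'll go down and swing the lever about halfway.

```bash
python3 jog.py '[[[0,0,0.039,0,0,0],[0,0,0,0,0,0],[0,0.008,0,0,0,0]]]' >/dev/null; python3 -c "from h import *;where()"
python3 jog.py '[[[0,0.008,0,0,0,0],[0,0.008,0,0,0,0],[0,0.008,0,0,0,0],[0,0.008,0,0,0,0],[0,0.007,0,0,0,0],[-0.002,0.004,0,0,0,0],[0,0,0,0,0,0]]]' >/dev/null; python3 -c "from h import *;where()"
```

```text
t 5.7 press [-0.1088  0.0463] z 0.0887 xang 180.0 F press [1.3 0.4]
t 6.58 press [-0.1074  0.0894] z 0.0882 xang -179.9 F press [-1.  -1.3]
```

```bash
python3 jog.py '[[[0,-0.012,0,0,0,0],[0,0,-0.042,0,0,0],[-0.0435,-0.023,0,0,0,0],[-0.0435,-0.023,0,0,0,0],[-0.0435,-0.023,0,0,0,0],[-0.0435,-0.023,0,0,0,0],[-0.0435,-0.023,0,0,0,0],[0,0,0,0,0,0]]]' >/dev/null; python3 -c "from h import *;where()
cv2.imwrite('pics/top3.png',cv2.resize(robot.capture('top')[165:275,230:390,::-1],None,fx=5,fy=5,interpolation=2))"
```

```text
t 7.58 press [ 0.1124 -0.0416] z 0.1297 xang 179.8 F press [-1.4  0.2]
```

View pics/top3.png

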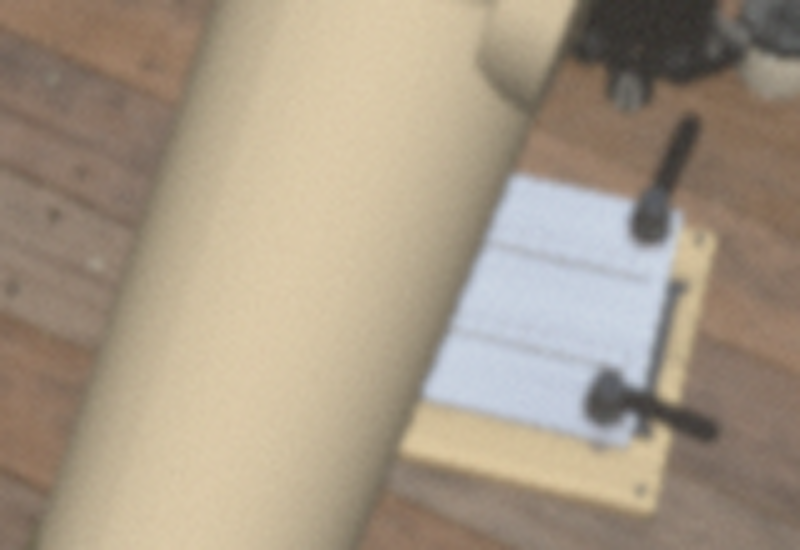

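The fingers (628,90) are to the left of the far-right arm (685,130) and above it. The jar is clear because it is only 62 mm high. I'll go down and push.

```bash
python3 jog.py '[[[0,0,0.041,0,0,0],[0,0,0,0,0,0],[0,-0.008,0,0,0,0],[0,-0.008,0,0,0,0],[0,-0.008,0,0,0,0],[0,-0.008,0,0,0,0],[0,-0.004,0,0,0,0],[0,0,0,0,0,0]]]' >/dev/null; python3 -c "from h import *;where()"
```

```text
t 8.62 press [ 0.1103 -0.0748] z 0.0894 xang 180.0 F press [0.1 1.1]
```

```bash
python3 jog.py '[[[0,-0.007,0,0,0,0],[0,0,0,0,0,0]]]' >/dev/null; python3 -c "from h import *;where()
im=robot.capture('scene')[185:270,250:370,::-1]; im2=robot.capture('top')[165:265,300:420,::-1]
cv2.imwrite('pics/s3.png',np.hstack([cv2.resize(i,(396,330),interpolation=2) for i in(im,im2)]))"
```

```text
t 8.88 press [ 0.1102 -0.0819] z 0.0892 xang 180.0 F press [1.  1.6]
```

View pics/s3.png

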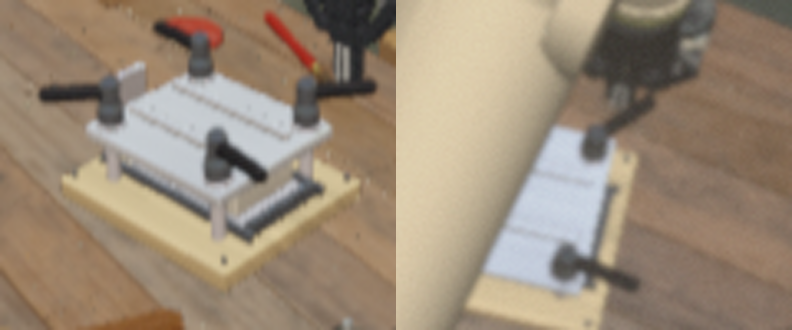

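Far right is now about halfway. Near left also looks about halfway in the scene view, and the tray is in. Next is far left.

```bash
python3 jog.py '[[[0,0.012,0,0,0,0],[0,0,-0.042,0,0,0],[0.0195,0.047,0,0,0,0],[0.0195,0.047,0,0,0,0],[0.0195,0.047,0,0,0,0],[0.0195,0.047,0,0,0,0],[0,0,0,0,0,0]]]' >/dev/null; python3 -c "from h import *;where()
s=np.array([250,185]);
def a(k,uv):
    d=RP.T@(ray('scene',uv,.097)[:2]-T)-HUB[k][:2]; print(k,np.hypot(*d),np.radians(HUB[k][2])-np.arctan2(d[1],d[0]))
a('NL',s+np.array([44,94])/[3.3,3.88]); a('FR',s+np.array([372,87])/[3.3,3.88])"
```

```text
t 9.85 press [0.0307 0.1238] z 0.1316 xang -179.6 F press [ 0.5 -0.5]
NL 0.05648742214863783 0.7583605668768878
FR 0.06587450737394876 0.7106311875648418
```

Measured turns are about 0.76 and 0.71. Far left: go down and push +x.

```bash
python3 jog.py '[[[0,-0.004,0.043,0,0,0],[0,0,0,0,0,0],[-0.008,0,0,0,0,0],[-0.008,0,0,0,0,0],[-0.008,0,0,0,0,0],[-0.008,0,0,0,0,0],[-0.008,0,0,0,0,0],[0,0,0,0,0,0]]]' >/dev/null; python3 -c "from h import *;where()"
```

```text
t 10.85 press [0.0732 0.1149] z 0.0883 xang 180.0 F press [-1.2  0.1]
```

```bash
python3 jog.py '[[[0.012,0,0,0,0,0],[0,0,-0.042,0,0,0],[0.0195,-0.047,0,0,0,0],[0.0195,-0.047,0,0,0,0],[0.0195,-0.047,0,0,0,0],[0.0195,-0.047,0,0,0,0],[0.0195,-0.047,0,0,0,0],[0,0,0,0,0,0]]]' >/dev/null; python3 -c "from h import *;where()"
```

```text
t 11.85 press [-0.0399 -0.1244] z 0.1303 xang 179.6 F press [0.  0.7]
```

```bash
python3 jog.py '[[[-0.006,0.004,0,0,0,0],[0,0,0.042,0,0,0],[0,0,0,0,0,0],[0.008,0,0,0,0,0],[0.008,0,0,0,0,0],[0.008,0,0,0,0,0],[0.008,0,0,0,0,0],[0.005,0,0,0,0,0],[0,0,0,0,0,0]]]' >/dev/null; python3 -c "from h import *;where()"
```

```text
t 12.97 press [-0.069  -0.1165] z 0.0885 xang 180.0 F press [ 1.8 -0.1]
```

```bash
python3 jog.py '[[[-0.012,0,0,0,0,0],[0,0,-0.042,0,0,0],[0.0125,0.0435,0,0,0,0],[0.0125,0.0435,0,0,0,0],[0.0125,0.0435,0,0,0,0],[0.0125,0.0435,0,0,0,0],[0,0,0,0,0,0]]]' >/dev/null; python3 -c "from h import *;where()
im=robot.capture('scene')[185:270,250:370,::-1]; im2=robot.capture('top')[165:265,290:410,::-1]
cv2.imwrite('pics/s4.png',np.hstack([cv2.resize(i,(396,330),interpolation=2) for i in(im,im2)]))"
```

```text
t 13.85 press [-0.1071  0.061 ] z 0.1301 xang -179.7 F press [ 0.8 -0.2]
```

View pics/s4.png

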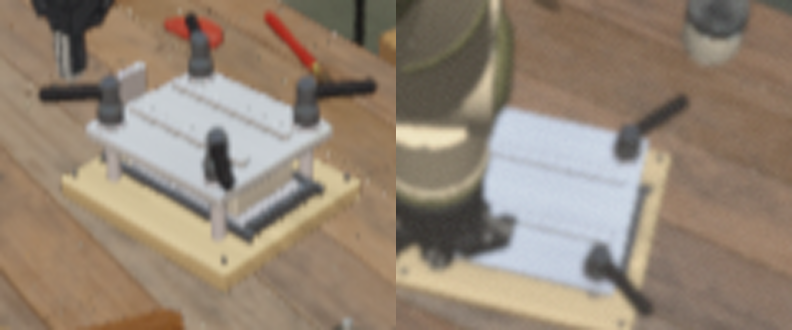

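All four levers are at about mid-turn: scene-crop tips NL (42,93), FR (373,87) and FL (190,16), and top-crop NR (645,307). I'll check the numbers, then start the tight pass with near left.

```bash
python3 -c "from h import *
def a(n,k,uv):
    d=RP.T@(ray(n,uv,.097)[:2]-T)-HUB[k][:2]; print(k,np.hypot(*d).round(3),(np.radians(HUB[k][2])-np.arctan2(d[1],d[0])).round(2))
a('scene','FL',np.array([250,185])+np.array([190,16])/[3.3,3.88]); a('top','NR',np.array([290,165])+np.array([645-396,306])/3.3)"
python3 jog.py '[[[0,0,0.042,0,0,0],[0,0,0,0,0,0],[0,0.008,0,0,0,0],[0,0.008,0,0,0,0],[0,0.008,0,0,0,0],[-0.003,0.008,0,0,0,0],[-0.006,0.007,0,0,0,0],[-0.007,0.007,0,0,0,0],[-0.008,0.006,0,0,0,0],[0,0,0,0,0,0]]]' >/dev/null; python3 -c "from h import *;where()"
```

```text
FL 0.068 0.72
NR 0.057 0.62
t 15.2 press [-0.0812  0.1108] z 0.0882 xang -179.9 F press [-0.4  0. ]
```

```bash
python3 jog.py '[[[-0.003,0.003,0,0,0,0],[-0.002,0,0,0,0,0],[0,0,0,0,0,0]]]' >/dev/null; python3 -c "from h import *;where()"
python3 jog.py '[[[-0.002,0,0,0,0,0],[0,0,0,0,0,0]]]' >/dev/null; python3 -c "from h import *;where()"
python3 jog.py '[[[-0.002,0,0,0,0,0],[0,0,0,0,0,0]]]' >/dev/null; python3 -c "from h import *;where()"
```

```text
t 15.57 press [-0.0774  0.1133] z 0.0882 xang -180.0 F press [-2.1  1.7]
t 15.82 press [-0.0752  0.1131] z 0.0883 xang -180.0 F press [-3.4  1.5]
t 16.07 press [-0.0731  0.113 ] z 0.0883 xang -180.0 F press [-2.6  2.9]
```

```bash
python3 jog.py '[[[-0.002,0,0,0,0,0],[0,0,0,0,0,0]]]' >/dev/null; python3 -c "from h import *;where()"
python3 jog.py '[[[-0.002,0,0,0,0,0],[0,0,0,0,0,0]]]' >/dev/null; python3 -c "from h import *;where()"
python3 jog.py '[[[-0.002,0,0,0,0,0],[0,0,0,0,0,0]]]' >/dev/null; python3 -c "from h import *;where()"
```

```text
t 16.32 press [-0.0726  0.1129] z 0.0882 xang -180.0 F press [-6.4  2.7]
t 16.57 press [-0.0725  0.1129] z 0.0881 xang -180.0 F press [-10.4   4.5]
t 16.82 press [-0.0723  0.1129] z 0.088 xang -180.0 F press [-15.4   5.3]
```

Near left is tight: it stopped and the force rose to 15 N. Now far right.

```bash
python3 jog.py '[[[0.02,0,0,0,0,0],[0,0,-0.042,0,0,0],[-0.039,-0.034,0,0,0,0],[-0.039,-0.034,0,0,0,0],[-0.039,-0.034,0,0,0,0],[-0.039,-0.034,0,0,0,0],[-0.039,-0.034,0,0,0,0],[0,0,0,0,0,0]]]' >/dev/null; python3 -c "from h import *;where()"
```

```text
t 17.82 press [ 0.1105 -0.0615] z 0.1301 xang 179.7 F press [-0.   0.9]
```

```bash
python3 jog.py '[[[0,0.002,0.042,0,0,0],[0,0,0,0,0,0],[0,-0.01,0,0,0,0],[0,-0.01,0,0,0,0],[0.002,-0.008,0,0,0,0],[0.005,-0.007,0,0,0,0],[0.006,-0.007,0,0,0,0],[0.007,-0.006,0,0,0,0],[0.007,-0.005,0,0,0,0],[0,0,0,0,0,0]]]' >/dev/null; python3 -c "from h import *;where()"
python3 jog.py '[[[0.004,-0.002,0,0,0,0],[0.004,0,0,0,0,0],[0.003,0,0,0,0,0],[0,0,0,0,0,0]]]' >/dev/null; python3 -c "from h import *;where()"
```

```text
t 19.07 press [ 0.0813 -0.1087] z 0.0886 xang 180.0 F press [5.6 2.7]
t 19.57 press [ 0.0804 -0.1087] z 0.0895 xang -179.8 F press [32.1  4.5]
```

Far right is tight. Now far left.

```bash
python3 jog.py '[[[-0.025,0,0,0,0,0],[0,0,-0.042,0,0,0],[0.012,0.0555,0,0,0,0],[0.012,0.0555,0,0,0,0],[0.012,0.0555,0,0,0,0],[0.012,0.0555,0,0,0,0],[0,0,0,0,0,0]]]' >/dev/null; python3 -c "from h import *;where()"
```

```text
t 20.45 press [0.0451 0.1159] z 0.1304 xang -179.6 F press [ 1.  -0.4]
```

```bash
python3 jog.py '[[[0,0.001,0.042,0,0,0],[0,0,0,0,0,0],[-0.01,0,0,0,0,0],[-0.01,0.001,0,0,0,0],[-0.01,0,0,0,0,0],[-0.007,-0.001,0,0,0,0],[-0.007,-0.005,0,0,0,0],[-0.007,-0.006,0,0,0,0],[-0.006,-0.007,0,0,0,0],[0,0,0,0,0,0]]]' >/dev/null; python3 -c "from h import *;where()"
python3 jog.py '[[[-0.003,-0.005,0,0,0,0],[0,-0.003,0,0,0,0],[0,0,0,0,0,0]]]' >/dev/null; python3 -c "from h import *;where()"
```

```text
t 21.7 press [0.1049 0.0939] z 0.0884 xang 179.9 F press [ 0.3 -1.1]
t 22.07 press [0.1069 0.0898] z 0.0884 xang -179.9 F press [-2.9  9.8]
```

```bash
python3 jog.py '[[[0,-0.003,0,0,0,0],[0,0,0,0,0,0]]]' >/dev/null; python3 -c "from h import *;where()"
python3 jog.py '[[[0,-0.002,0,0,0,0],[0,0,0,0,0,0]]]' >/dev/null; python3 -c "from h import *;where()"
python3 jog.py '[[[0,0.024,0,0,0,0],[0,0,-0.042,0,0,0],[0.0265,-0.0445,0,0,0,0],[0.0265,-0.0445,0,0,0,0],[0.0265,-0.0445,0,0,0,0],[0.0265,-0.0445,0,0,0,0],[0.0265,-0.0445,0,0,0,0],[0,0,0,0,0,0]]]' >/dev/null; python3 -c "from h import *;where()"
```

```text
t 22.32 press [0.1069 0.0894] z 0.0884 xang -179.8 F press [-3.6 16.6]
t 22.57 press [0.1069 0.0892] z 0.0884 xang -179.7 F press [-2.5 20.1]
t 23.57 press [-0.0285 -0.122 ] z 0.1304 xang 179.6 F press [0.8 0.1]
```

Far left is tight (stop at 20 N). Last is near right.

```bash
python3 jog.py '[[[0.01,0.003,0,0,0,0],[0,0,0.042,0,0,0],[0.01,0,0,0,0,0],[0.01,0,0,0,0,0],[0.01,0,0,0,0,0],[0.008,0,0,0,0,0],[0.008,0.001,0,0,0,0],[0.007,0.005,0,0,0,0],[0.007,0.006,0,0,0,0],[0.005,0.007,0,0,0,0]]]' >/dev/null; python3 -c "from h import *;where()"
python3 jog.py '[[[0.003,0.005,0,0,0,0],[0,0.003,0,0,0,0],[0,0,0,0,0,0]]]' >/dev/null; python3 -c "from h import *;where()"
```

```text
t 24.82 press [-0.1016 -0.0942] z 0.0882 xang 180.0 F press [ 2.3 -2.1]
t 25.2 press [-0.1049 -0.0877] z 0.0882 xang 179.9 F press [-0.3 -8.4]
```

```bash
python3 jog.py '[[[0,0.003,0,0,0,0],[0,0,0,0,0,0]]]' >/dev/null; python3 -c "from h import *;where()"
python3 jog.py '[[[0,0.002,0,0,0,0],[0,0,0,0,0,0]]]' >/dev/null; python3 -c "from h import *;where()"
python3 jog.py '[[[0,-0.025,0,0,0,0],[0,0,-0.05,0,0,0],[0,0,-0.06,0,0,0],[0,0.05,-0.03,0,0,0],[0,0.06,0,0,0,0],[0,0.06,0,0,0,0],[0,0.06,0,0,0,0],[0,0.06,0,0,0,0],[0,0.06,0,0,0,0],[0,0,0,0,0,0]]]' >/dev/null; python3 -c "from h import *;where()
im=robot.capture('scene')[185:270,250:370,::-1]; im2=robot.capture('top')[165:265,270:390,::-1]
cv2.imwrite('pics/s5.png',np.hstack([cv2.resize(i,(396,330),interpolation=2) for i in(im,im2)]))
cv2.imwrite('pics/s5b.png',cv2.resize(robot.capture('top')[:,:,::-1],None,fx=1,fy=1))"
```

```text
t 25.45 press [-0.1049 -0.087 ] z 0.0883 xang 179.8 F press [ -0.6 -17.3]
t 25.7 press [-0.1049 -0.0867] z 0.0883 xang 179.7 F press [ -1.2 -23.2]
t 26.95 press [-0.1052  0.2481] z 0.228 xang -179.5 F press [ 0.1 -0.9]
```

View pics/s5.png

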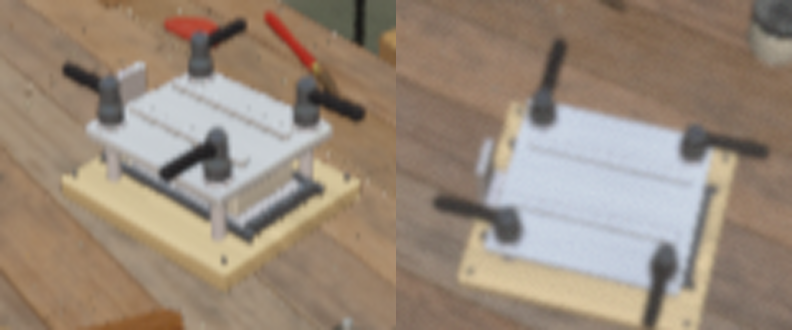

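All four levers are tight, with top-crop tips NL (438,203), FL (558,43), FR (765,150) and NR (652,322), each along its press axis. The tab sits against the press and the robot is clear.

```bash
python3 -c "from rig import robot;print(robot.sign_off())"
```

```text
the job is handed in; nothing more can be done
None
```

The job is handed in: the tray is fully home and all four levers are tight at their stops after two crosswise passes (half, then full: near-left, far-right, far-left, near-right). It took about 27 s, the robot ended clear of everything, and it stayed away from the other things on the table.

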